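# Strip a cylinder head: valves to the rack in order

## Task

The springs are off this two-cylinder head and each valve is lapped to its own seat, so take out all four valves and hang them stem down in the wire valve rack in the same order: the valve nearest the head's front end (the end with the water-outlet pipe) goes in the bay nearest the rack's front end (the end with the wire loop), and so on to the back. Leave each valve fully home, hanging upright with its disc resting on both rods, and do not disturb the grease tin and the valve spring on the bench.

Things in the scene. Friction and masses are not known exactly. Their poses are not given: they have to be found in the camera images.
- valve_1_mid (a point): Valve 1, nearest the cylinder head's front end (water-outlet pipe). Four alike: rust-brown poppet valves 110 mm long; head a disc of diameter 40 with a rim only 3 mm thick, its underside a cone that narrows to diameter 12 at 16 mm under the flat face, then a stem of 12 to 8 mm. Point on the axis half-way along, 55 mm below the flat face. Its z runs toward the stem tip (straight down at the start).
- valve_2_mid (a point): Valve 2, second from the head's front; point and axes as valve 1. Each valve starts upright, stem down in a loose guide (15 mm bore), its tip on the bench: flat face at z = 0.110, rim 31 mm clear above the deck (z = 0.076). Grip the disc by its rim from above, fingers square to the row; draw it straight up until all 110 mm is clear of the head and of the other valves.
- valve_3_mid (a point): Valve 3, third from the head's front; point and axes as valve 1. The cylinder head is a fixed aluminium block, 236 x 104 mm, 76 mm high, face up; the valves stand along its middle line, 52 mm apart centre to centre. Front end: the wider end flange with a round pipe stub of diameter 32 that sticks out 34 mm. Back end: flat, with one round plug.
- valve_4_mid (a point): Valve 4, last in the row, farthest from the water-outlet pipe; point and axes as valve 1. Head and rack may lie turned any way round, and either may be on the left.
- rack_bay_1: Bay 1 of the valve rack, nearest its front end (wire loop). Origin: bay centre, level with the rods' upper side, z = 0.115; x along the row toward the loop, z up. The fixed rack is welded steel wire: two level rods, 4 mm thick, 23 mm apart inside and 31 outside (a valve's disc is wider, so fingers pass down beside them), on four legs; cross wires part them into four bays.
- rack_bay_2: Bay 2, second from the loop end; origin and axes as bay 1. A valve hangs home with its stem down between the rods and its conical underside on both: flat face 6 mm above the rods (z = 0.121), mid point 49 mm below them. The cone centres it: let go up to 6 mm above home and a few mm off to the side, it settles between the rods; along the rods it stays where it is put.
- rack_bay_3: Bay 3, third from the loop end; origin and axes as bay 1. Bays are 52 mm apart centre to centre; in each, both rods wear a 32 mm black rubber sleeve. The loop at the front end is a round bow level with the rods, dipped in black rubber, that reaches 45 mm past the last cross wire; no valve goes in it. The back end has no loop.
- rack_bay_4: Bay 4, last in the row, farthest from the wire loop; origin and axes as bay 1. The rack's legs stand in a flat light grey drip tray, 284 x 98 mm with a 9 mm lip, that belongs to it; a hung valve's stem tip is 10 mm above the bench and clear of the tray.
- tin_mid (a point): Bystander: round yellow and black grease tin, 68 mm across and 60 mm high, standing on the bench beyond the work; point at its centre, half-way up. Not to be moved.
- spring_mid (a point): Bystander: dark coil valve spring standing on the bench on the robot's side, 32 mm across and 45 mm high; point at its centre, half-way up. Not to be moved.
There are look-alikes about, which are no part of the job. Leave any orange or pink look-alike of the part that bears valve_2_mid alone. Leave any green look-alike of the part that bears valve_3_mid alone.

How it is judged:
By the outcome, as a careful person would: the job done as asked, in the order asked, and still so for the second after the job is handed in, with the robot touching nothing.
It also fails if it takes over 104 s, if anything falls off the work surface, if the arm or the gripper's body presses on something with over 40 N, if the wrist force passes 120 N, or if a joint passes its speed limit or range.

## Robot

A 6-joint arm with a two-finger parallel gripper is mounted at the origin on a cart in front of the work surface, level with it; the furniture and walls round the work are solid. World frame = base frame: x ahead of the robot, y to its left, z up, the work surface at z = 0. Lengths are in m, angles in rad, forces in N, time in s.
With the tool pointing down it reaches from about 0.25 to 0.725 m from the base axis. Payload 4 kg.
Tool frame: the origin (TCP) lies on the centre line of the jaws, within the pads' length; the fingertips stand tip_reach ahead of it and the grasp point (between the pads) lies 5 mm behind it (tip_reach is the distance from the TCP to the fingertips, in m); z points along the fingers, y is the direction in which the jaws open and shut (so a half turn about z gives the same grasp; the last joint's range is limited). The gripper opens to 85 mm and grips with 20 to 120 N. Pads are 22 mm wide; open, the fingers measure 114 mm over their backs; the gripper's body (76 mm by 85 mm) begins 54 mm behind the grasp point. The pads swing forward as they close: fully open they stand 13 mm farther back than shut.
Start: joints at [-1.347, 0.241, 0.005, 1.335, 0, 1.571], TCP at [0.111, -0.488, 0.245] pointing down, gripper open.
Joint ranges: [-2.72, 2.72], [-1.05, 1.87], [-1.09, 1.28], [-1.99, 2.15], [-1.42, 1.44], [-3.14, 3.14]. Speed limits (rad/s): [2.79, 2.79, 3.14, 3.14, 3.14, 3.14].

## Interface

Orientations are given as a unit quaternion [x, y, z, w].
In Python, from workcell import * gives the robot as it stands.
- The arm moves only by the tool arm_command, never from a script. Its arguments are lists of equal length, an entry for each row: "translation": the shift along the tool's x, y, z in cm, a list of three; "turn": the turn about the tool's z in rad; "hand": the closure, from 0 (fully open) to 1 (shut). In form: {"translation": [[x, y, z], ...], "turn": [turn, ...], "hand": [hand, ...]}. A call has 1 to 5 rows; each row is the pose to reach, as a shift and turn from the pose commanded when the call began, along the tool's axes at that moment; what a row does not reach only later rows make up. A row lasts 1/12 s, in which the tool goes at most 41.7 mm and 7.16 degrees, less where a joint would pass 70% of its speed; a pose out of reach is approached as far as the arm can. A call with a gripper value outside its range is refused whole. The fingers move at their own pace and stop on an object; the grip force is fixed at half the most. Time passes only in rows, so rows that repeat a pose let the fingers close. It gives the time, the measured TCP pose, the force and the opening at its end, in the units of the state.
- get_obs(): the state, without advancing time (a new reading comes with each control period).
- camera(name): name is "scene" or "top" or "wrist"; returns (picture, depth): 420x560x3 uint8, red, green, blue; 420x560 float32, m along the optical axis (not along the pixel's ray), 0 where there is no reading.
- camera_info(name): a dict with "mtx" (3x3 intrinsics, pixels), "world_to_cam" (4x4, takes a point from world to camera coordinates). Camera axes: x right, y down, z forward; pixel columns grow to the right and rows downward; lengths in m; the calibration is good to about 2 mm. A picture is of the moment at which its call begins: read the wrist's pose just before it. camera_info takes no time and is no camera call; for the wrist camera it gives the pose at the moment of the call.
- job_done(): hands the job in, once; it reports no verdict.
Trained networks look in the newest picture that a camera, given by its name, has taken for a name from the list of things; names that differ only in an ending like _2 or _b are one class to them, and where a whole thing is asked for, a point or a joint stands for the part that bears it (a point fixed in the world has none). Each returns a list of dicts, best first, with "conf" (0 to 1); they miss things now and then, are a little off and sometimes report something else, mostly with a low value. They report only what shows in the picture. A call takes as long as a camera call. They do not tell look-alikes from the thing itself.
- search_frame(camera, name): "location" ([row, column] in pixels, amid what is visible of it).
- spot_point(camera, name): "location" ([row, column] in pixels: a listed point, or the origin of a listed thing).
The state is a dict: "clock": time; "joint_pos": joint angles; "joint_vel": joint speeds; "tau": joint torques, N m; "eef_pos": TCP position; "tool_rot": TCP orientation; "ft_force": force on the tool from outside, world axes, zero at the start; "ft_torque": the same for the moment, N m; "grip_width": finger opening in m.
Only numpy, scipy, OpenCV 4.12 (cv2) and the standard library are available. Lean on these libraries where they do the work, as an engineer would, in place of code of your own. Each camera call takes 0.05 s, during which the arm holds its last target. There are 200 camera calls.

## Working session

There is one attempt and no reset: what is moved stays moved. The work goes in short steps, Python scripts to look and compute and a tool call to move; the robot and the scene stay as the last step left them, time stands still between calls to the robot, and variables do not carry over. Pictures are saved under pics/ and viewed, about 12 in all and at most 16, crops included, and the job is handed in when it is done.

Besides the shell and the picture viewer there is one more tool, called after "Request:" as a command line: name --pt "numbers of a row" for each row, then --argument value for the rest. arm_command: Moves the arm, as the interface text tells. Its arguments: {"type":"object","properties":{"translation":{"type":"array","items":{"type":"array","items":{"type":"number"}}},"turn":{"type":"array","items":{"type":"number"}},"hand":{"type":"array","items":{"type":"number"}}},"required":["translation","turn","hand"]}

```bash
mkdir -p pics; cat > h.py <<'E'
from workcell import *
import numpy as np, cv2
def snap(c,fn=None):
    info=camera_info(c); p,d=camera(c)
    if fn: cv2.imwrite('pics/'+fn,p[:,:,::-1])
    return p,d,np.array(info['mtx']),np.array(info['world_to_cam'])
def ray(K,T,r,c,z):
    "world point on plane z through pixel"
    R=T[:3,:3];o=-R.T@T[:3,3];v=R.T@np.linalg.inv(K)@np.array([c,r,1.]);return o+v*(z-o[2])/v[2]
def cloud(d,K,T):
    r,c=np.indices(d.shape);P=np.stack([(c-K[0,2])/K[0,0]*d,(r-K[1,2])/K[1,1]*d,d],-1)
    return (P-T[:3,3])@T[:3,:3]
def proj(K,T,p):
    q=K@(T[:3,:3]@np.array(p)+T[:3,3]);return q[1]/q[2],q[0]/q[2]
E
python3 - <<'E'
from h import *
o=get_obs();print(o)
p,d,K,T=snap('top','top1.png');print(K,T)
for n in ['valve_1_mid','rack_bay_1','tin_mid','spring_mid']:
  for q in spot_point('top',n): 
    print(n,q,ray(K,T,*q['location'],{'v':.055,'r':.115,'t':.03,'s':.022}[n[0]]).round(3))
p,d,K,T=snap('scene','scene1.png')
print(o['clock'],get_obs()['clock'])
E
```

```text
{'clock': 0.0, 'joint_pos': array([-1.34699737e+00,  2.41402430e-01,  3.72373560e-03,  1.33518646e+00,
        2.61870122e-05,  1.57081605e+00]), 'joint_vel': array([-8.22415560e-04,  1.87075187e-04,  2.13647409e-03,  3.55795014e-04,
        9.54055631e-05, -9.13563290e-04]), 'tau': array([ 5.82262383e-04, -3.72316968e+01,  2.52408421e+01,  1.68037531e-02,
        1.30331364e-04, -4.09368027e-06]), 'eef_pos': array([ 0.11084236, -0.48694579,  0.244418  ]), 'tool_rot': array([ 9.93746354e-01,  1.11656228e-01, -1.02507350e-04, -1.02940412e-03]), 'ft_force': array([ 0.44942448, -0.9557989 , -0.28691601]), 'ft_torque': array([-0.01601849,  0.03668933, -0.00605205]), 'grip_width': 0.08494112806882302}
[[415.05684475   0.         286.23122195]
 [  0.         415.05684475 203.43559016]
 [  0.           0.           1.        ]] [[ 0.01256675 -0.99991688  0.00288299  0.01119046]
 [-0.99154401 -0.01283385 -0.12913469  0.52758999]
 [ 0.12916095 -0.00123581 -0.99162287  1.17568544]
 [ 0.          0.          0.          1.        ]]
rack_bay_1 {'location': [232.4, 382.0], 'conf': 0.6} [ 0.441 -0.241  0.115]
rack_bay_1 {'location': [195.3, 381.1], 'conf': 0.47} [ 0.543 -0.24   0.115]
rack_bay_1 {'location': [210.4, 384.5], 'conf': 0.45} [ 0.501 -0.249  0.115]
rack_bay_1 {'location': [174.8, 379.5], 'conf': 0.38} [ 0.599 -0.237  0.115]
tin_mid {'location': [156.6, 291.4], 'conf': 0.59} [0.668 0.004 0.03 ]
spring_mid {'location': [253.5, 292.9], 'conf': 0.4} [ 0.383 -0.003  0.022]
0.0 0.3
```

```bash
python3 - <<'E'
import cv2
a=cv2.imread('pics/top1.png')[110:310,130:470];cv2.imwrite('pics/top1c.png',cv2.resize(a,None,fx=2.35,fy=2.35,interpolation=cv2.INTER_CUBIC))
E
```

```text
(no output)
```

View pics/top1c.png

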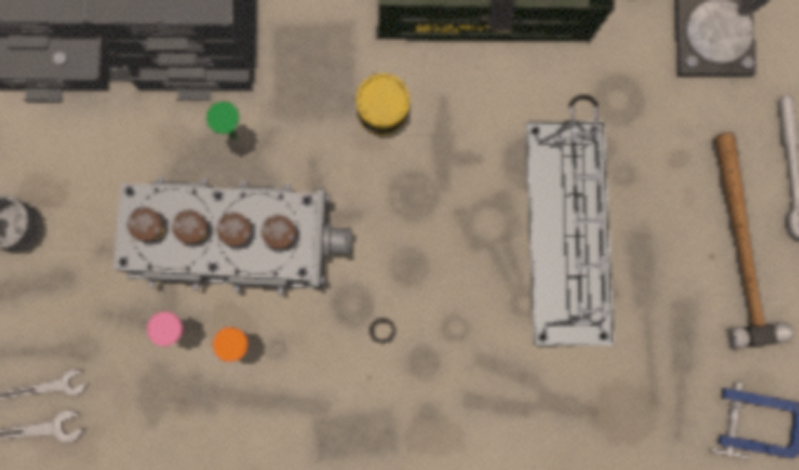

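View pics/scene1.png

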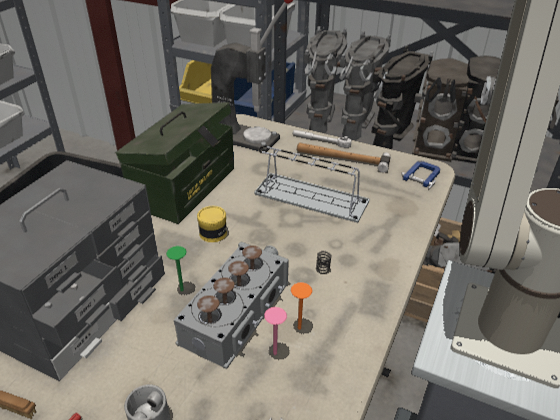

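The pipe stub is at about (340,242) in the crop, on the head's right (-y) end, so valve 1 is the rightmost. The loop is at about (583,103), the far (+x) end of the rack, so bay 1 is the farthest from the robot.

Candidates in the crop:
- **Rust valves in the head:** (147,225), (191,227), (235,230), (279,232). These are the ones I want.
- **Decoys:** green (222,117), pink (165,329), orange (230,344).

Next I'll measure positions.

```bash
python3 - <<'E'
from h import *
p,d,K,T=snap('top')
P=cloud(d,K,T);hsv=cv2.cvtColor(p,cv2.COLOR_RGB2HSV)
z=P[...,2];ok=d>0
m=(ok&(z>.098)&(z<.125)&(P[...,0]>.3)&(P[...,0]<.7)&(abs(P[...,1])<.36)).astype(np.uint8)
n,l,s,c=cv2.connectedComponentsWithStats(m)
for i in range(1,n):
  if s[i,4]>5:
    q=P[l==i];print(s[i,4],c[i].round(1),q.mean(0).round(4),q.min(0).round(3),q.max(0).round(3),np.median(p[l==i],0))
v=[]
for x in (147,191,235,279):
  cx,cy=x/2.35+130,(225+(x-147)*.053)/2.35+110
  M=np.zeros(m.shape,np.uint8);cv2.circle(M,(int(cx),int(cy)),13,1,-1)
  b=(M>0)&(p[...,0].astype(int)-p[...,2]>25);r,cc=np.nonzero(b)
  e=cv2.minEnclosingCircle(np.stack([cc,r],1).astype(np.float32))
  print(len(r),r.mean(),cc.mean(),e,ray(K,T,r.mean(),cc.mean(),.11).round(4))
E
```

```text
54 [167.4 139.1] [0.691  0.3481 0.1198] [0.682 0.338 0.114] [0.7   0.359 0.124] [101.5  95.   92. ]
400 [379.8 196.1] [ 0.5414 -0.2373  0.1133] [ 0.405 -0.256  0.098] [ 0.67  -0.217  0.121] [120. 116. 111.]
161 [224.6 159.6] [0.6379 0.1903 0.1089] [0.619 0.172 0.103] [0.657 0.209 0.116] [ 55. 134.  69.]
171 [191.2 205.1] [0.5096 0.2773 0.1094] [0.491 0.259 0.103] [0.53  0.297 0.115] [119.  95.  82.]
170 [210.2 206.2] [0.5075 0.2255 0.1088] [0.488 0.206 0.102] [0.527 0.246 0.114] [119.  96.  83.]
167 [229.1 207.2] [0.5052 0.1736 0.1091] [0.487 0.155 0.103] [0.526 0.193 0.115] [118.  95.  84.]
169 [248.2 208.2] [0.5031 0.1216 0.1093] [0.484 0.103 0.103] [0.523 0.141 0.114] [120.  97.  85.]
172 [199.9 249.7] [0.3891 0.2489 0.1093] [0.37  0.23  0.104] [0.407 0.268 0.115] [215. 124. 147.]
176 [227.7 256.1] [0.3728 0.1735 0.1091] [0.354 0.154 0.103] [0.392 0.192 0.115] [215. 115.  39.]
152 205.69736842105263 192.03947368421052 ((192.0, 205.0), 13.000100135803223) [0.508  0.2748 0.11  ]
151 206.7019867549669 210.66225165562915 ((211.0, 206.0), 13.000100135803223) [0.5059 0.2239 0.11  ]
143 207.44755244755245 229.72727272727272 ((230.0, 207.0), 13.000100135803223) [0.5045 0.1719 0.11  ]
144 208.48611111111111 247.76388888888889 ((245.02499389648438, 208.0), 10.025106430053711) [0.5023 0.1227 0.11  ]
```

```bash
cat >> h.py <<'E'
from scipy.spatial.transform import Rotation as Rn
def yaw(): y=Rn.from_quat(get_obs()['tool_rot']).as_matrix()[:,1]; return np.arctan2(y[1],y[0])
def plan(x,y,z,yw):
    "shift in tool axes (cm) and turn about tool z (down) to reach a TCP pose whose y axis points at yw"
    o=get_obs();R=Rn.from_quat(o['tool_rot']).as_matrix()
    print('t',round(o['clock'],2),'pos',o['eef_pos'].round(4),'yaw',round(yaw(),3),'j6',o['joint_pos'][5].round(2),'F',o['ft_force'].round(1))
    print('-> cm',(R.T@(np.array([x,y,z])-o['eef_pos'])*100).round(2),'turn',round(-(yw-yaw()),3))
E
python3 - <<'E'
from h import *
plan(.45,-.24,.36,-1.57)
p,d,K,T=snap('top');P=cloud(d,K,T)
z=P[...,2];m=(z>.105)&(z<.125)&(P[...,0]>.38)&(P[...,0]<.7)&(P[...,1]<-.2)&(P[...,1]>-.28)
q=P[m];print(len(q),cv2.fitLine(q[:,:2].astype(np.float32),cv2.DIST_L2,0,.01,.01).ravel(),q.min(0),q.max(0))
E
```

```text
t 0.35 pos [ 0.1109 -0.4874  0.2451] yaw -1.347 j6 1.57 F [ 0.8 -0.6  0.2]
-> cm [ 38.55 -16.61 -11.48] turn 0.223
397 [ 0.9996686   0.0257419   0.5410481  -0.23744132] [ 0.40497435 -0.25551139  0.10545038] [ 0.66964419 -0.21721096  0.11994731]
```

Request:
arm_command --pt "0 0 -4" --pt "6 -2 -8" --pt "10 -4 -11" --pt "14 -6 -11" --pt "18 -7.5 -11" --turn '[0,0.1,0.15,0.2,0.224]' --hand '[0,0,0,0,0]'

```text
clock: 0.82
eef_pos: [0.235, -0.4, 0.3511]
tool_rot: [1.0, -0.002, 0.001, 0.002]
ft_force: [0.6, -0.1, -0.2]
grip_width: 0.0858
```

```bash
python3 - <<'E'
from h import *
plan(.45,-.24,.36,-1.57)
E
```

```text
t 0.82 pos [ 0.235  -0.4     0.3511] yaw -1.575 j6 2.11 F [ 0.6 -0.1 -0.2]
-> cm [ 21.43 -16.09  -0.9 ] turn -0.005
```

Request:
arm_command --pt "21.5 -16 -1" --pt "21.5 -16 -1" --pt "21.5 -16 -1" --pt "21.5 -16 -1" --pt "21.5 -16 -1" --turn '[0,0,0,0,0]' --hand '[0,0,0,0,0]'

```text
clock: 1.23
eef_pos: [0.4024, -0.2743, 0.3569]
tool_rot: [1.0, -0.0, 0.0, 0.0]
ft_force: [0.5, -0.9, -0.2]
grip_width: 0.0857
```

Request:
arm_command --pt "3 -3 0" --pt "3 -3 0" --pt "3 -3 0" --pt "3 -3 0" --turn '[0,0,0,0]' --hand '[0,0,0,0]'

```text
clock: 1.57
eef_pos: [0.4309, -0.2458, 0.3563]
tool_rot: [1.0, 0.0, -0.0, 0.0]
ft_force: [-0.3, 0.5, 0.3]
grip_width: 0.0851
```

```bash
python3 - <<'E'
from h import *
plan(.45,-.24,.36,-1.57)
p,d,K,T=snap('wrist','w1.png');print(K,T)
for q in spot_point('wrist','rack_bay_1'): print(q,ray(K,T,*q['location'],.115).round(4))
P=cloud(d,K,T);z=P[...,2];m=(d>0)&(z>.105)&(z<.125);q=P[m];print(len(q),q.min(0),q.max(0),cv2.fitLine(q[:,:2].astype(np.float32),cv2.DIST_L2,0,.01,.01).ravel())
E
```

```text
t 1.57 pos [ 0.4309 -0.2458  0.3563] yaw -1.57 j6 2.62 F [-0.3  0.5  0.3]
-> cm [ 1.91 -0.58 -0.37] turn -0.0
[[353.56219065   0.         281.44212968]
 [  0.         353.56219065 208.5212134 ]
 [  0.           0.           1.        ]] [[ 5.91103673e-04 -9.99999018e-01  1.27041370e-03 -2.46748968e-01]
 [-9.49285674e-01 -1.61689503e-04  3.14414827e-01  3.33330496e-01]
 [-3.14414313e-01 -1.39183728e-03 -9.49284838e-01  6.20634690e-01]
 [ 0.00000000e+00  0.00000000e+00  0.00000000e+00  1.00000000e+00]]
{'location': [52.4, 267.2], 'conf': 0.69} [ 0.5473 -0.2326  0.115 ]
{'location': [162.7, 276.7], 'conf': 0.62} [ 0.4402 -0.2413  0.115 ]
{'location': [108.5, 276.8], 'conf': 0.58} [ 0.4954 -0.2416  0.115 ]
2114 [ 0.40518853 -0.25697552  0.10503184] [ 0.59199818 -0.22147841  0.11766035] [ 0.9995914   0.02858295  0.50595033 -0.23930101]
```

View pics/w1.png

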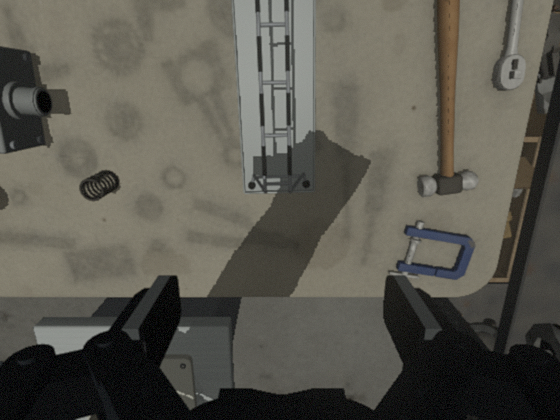

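The wrist view shows the rack rods with cross wires at about rows 23, 82 and 133, near column 275. The spring is at (100,185). Next I'll find the cross wires in the depth data.

```bash
python3 - <<'E'
from h import *
p,d,K,T=snap('wrist');P=cloud(d,K,T);z=P[...,2];m=(d>0)&(z>.095)&(z<.125)
a=.0275;u=np.array([np.cos(a),np.sin(a)]);n=np.array([-u[1],u[0]]);o=np.array([.506,-.2393])
q=P[m];s=(q[:,:2]-o)@u;t=(q[:,:2]-o)@n
print(np.histogram(t,np.arange(-.022,.0221,.002)))
k=abs(t)<.008;print('wires',np.sort((s[k]+o[0])).round(3))
c=p[m].max(1);dark=c<60
g=(abs(t)>.010)
b=np.arange(.40,.6,.004)
print([(x.round(3),int(np.median(c[g&(abs(s+o[0]-x)<.002)])) if (g&(abs(s+o[0]-x)<.002)).any() else -1) for x in b])
for sg in(1,-1):
  k=sg*t>.01;print(np.polyfit(s[k],t[k],1))
E
```

```text
(array([  0,   0,   6, 323, 385, 195,  35,  35,  31,  29,  32,  32,  34,
        34,  33,  29, 167, 399, 325,   7,   0,   0]), array([-2.20000000e-02, -2.00000000e-02, -1.80000000e-02, -1.60000000e-02,
       -1.40000000e-02, -1.20000000e-02, -1.00000000e-02, -8.00000000e-03,
       -6.00000000e-03, -4.00000000e-03, -2.00000000e-03,  2.08166817e-17,
        2.00000000e-03,  4.00000000e-03,  6.00000000e-03,  8.00000000e-03,
        1.00000000e-02,  1.20000000e-02,  1.40000000e-02,  1.60000000e-02,
        1.80000000e-02,  2.00000000e-02,  2.20000000e-02]))
wires [0.415 0.415 0.415 0.415 0.415 0.415 0.415 0.415 0.415 0.416 0.416 0.416
 0.416 0.416 0.416 0.416 0.416 0.416 0.416 0.416 0.416 0.416 0.416 0.417
 0.417 0.417 0.417 0.417 0.417 0.417 0.417 0.417 0.418 0.418 0.418 0.418
 0.418 0.418 0.418 0.418 0.418 0.418 0.418 0.418 0.418 0.418 0.418 0.418
 0.418 0.418 0.419 0.419 0.419 0.419 0.419 0.419 0.419 0.419 0.419 0.419
 0.467 0.467 0.467 0.467 0.467 0.467 0.467 0.467 0.467 0.467 0.467 0.468
 0.468 0.468 0.468 0.468 0.468 0.468 0.468 0.468 0.468 0.468 0.468 0.468
 0.468 0.468 0.468 0.
[... 1654 characters left out ...]
loat64(0.496), 51), (np.float64(0.5), 49), (np.float64(0.504), 54), (np.float64(0.508), 58), (np.float64(0.512), 112), (np.float64(0.516), 113), (np.float64(0.52), 112), (np.float64(0.524), 116), (np.float64(0.528), 115), (np.float64(0.532), 66), (np.float64(0.536), 52), (np.float64(0.54), 51), (np.float64(0.544), 54), (np.float64(0.548), 60), (np.float64(0.552), 54), (np.float64(0.556), 49), (np.float64(0.56), 50), (np.float64(0.564), 113), (np.float64(0.568), 115), (np.float64(0.572), 113), (np.float64(0.576), 115), (np.float64(0.58), 116), (np.float64(0.584), 59), (np.float64(0.588), 58), (np.float64(0.592), 52), (np.float64(0.596), -1)]
[-0.00127809  0.01342797]
[ 0.00027156 -0.01336363]
```

```bash
cat > /tmp/n.py <<'E'
from h import *
import sys
plan(*map(float,sys.argv[1:5]))
E
cp /tmp/n.py n.py; python3 n.py .503 .1216 .30 -.042
```

```text
t 1.72 pos [ 0.4301 -0.247   0.3566] yaw -1.573 j6 2.62 F [-0.6 -0.3 -0.6]
-> cm [  7.19 -36.88   5.65] turn -1.531
```

Request:
arm_command --pt "1 -4 0.5" --pt "2 -8 1" --pt "3 -12 1.5" --pt "4 -16 2" --pt "5 -20 2.5" --turn '[-0.12,-0.24,-0.36,-0.48,-0.6]' --hand '[0.2,0.2,0.2,0.2,0.2]'

```text
clock: 2.13
eef_pos: [0.4808, -0.0459, 0.3317]
tool_rot: [0.955, 0.296, 0.0, 0.0]
ft_force: [0.5, 0.1, 1.0]
grip_width: 0.0684
```

```bash
python3 n.py .503 .1216 .30 -.042
```

```text
t 2.13 pos [ 0.4808 -0.0459  0.3317] yaw -0.969 j6 2.44 F [0.5 0.1 1. ]
-> cm [ 11.31 -12.55   3.16] turn -0.927
```

Request:
arm_command --pt "2.2 -2.5 0.6" --pt "4.5 -5 1.2" --pt "6.8 -7.5 1.8" --pt "9 -10 2.4" --pt "11.3 -12.5 3" --turn '[-0.12,-0.24,-0.36,-0.48,-0.6]' --hand '[0.2,0.2,0.2,0.2,0.2]'

```text
clock: 2.55
eef_pos: [0.5039, 0.1209, 0.3016]
tool_rot: [0.825, 0.566, 0.0, 0.0]
ft_force: [0.2, -0.8, -0.2]
grip_width: 0.0684
```

Request:
arm_command --pt "0 0 0" --pt "0 0 0" --pt "0 0 0" --pt "0 0 0" --turn '[-0.12,-0.24,-0.327,-0.327]' --hand '[0.2,0.2,0.2,0.2]'

```text
clock: 2.88
eef_pos: [0.504, 0.1199, 0.3015]
tool_rot: [0.723, 0.691, -0.0, 0.0]
ft_force: [-0.6, -0.9, 0.2]
grip_width: 0.0682
```

```bash
cat > v.py <<'E'
from h import *
import sys
p,d,K,T=snap('wrist',sys.argv[1]);P=cloud(d,K,T);z=P[...,2]
m=((d>0)&(z>.098)&(z<.125)).astype(np.uint8)
n,l,s,c=cv2.connectedComponentsWithStats(m)
for i in range(1,n):
  if s[i,4]>150:
    q=P[l==i];print(s[i,4],c[i].round(0),q.mean(0).round(4),q.min(0).round(3),q.max(0).round(3),np.median(p[l==i],0))
E
python3 v.py w2.png; python3 n.py .503 .1216 .1035 -.042
```

```text
589 [281.   7.] [0.5098 0.2645 0.1096] [0.492 0.257 0.107] [0.528 0.271 0.112] [92. 76. 64.]
1581 [520.  81.] [0.7098 0.1987 0.1108] [0.695 0.165 0.098] [0.722 0.262 0.125] [34. 35. 33.]
2024 [136.  35.] [0.3903 0.2491 0.1098] [0.37  0.229 0.107] [0.41  0.269 0.112] [163. 109. 123.]
1912 [281.  59.] [0.5083 0.2255 0.1097] [0.489 0.205 0.107] [0.528 0.245 0.112] [94. 80. 70.]
1751 [433.  96.] [0.6382 0.1905 0.1095] [0.619 0.17  0.107] [0.659 0.21  0.112] [ 57. 112.  65.]
1625 [281. 123.] [0.5061 0.1737 0.1097] [0.486 0.153 0.107] [0.526 0.193 0.112] [93. 79. 69.]
1591 [132. 130.] [0.3738 0.1736 0.11  ] [0.353 0.153 0.107] [0.393 0.193 0.112] [163.  99.  53.]
1391 [281. 180.] [0.5039 0.1219 0.1098] [0.484 0.102 0.108] [0.523 0.141 0.112] [56. 53. 48.]
1922 [541. 316.] [ 0.7706 -0.0372  0.1115] [ 0.768 -0.097  0.098] [0.789 0.01  0.125] [16. 20. 13.]
t 2.93 pos [0.504  0.1198 0.3016] yaw -0.048 j6 1.85 F [-0.7  0.4 -0.3]
-> cm [ 0.18 -0.11 19.81] turn -0.006
```

View pics/w2.png

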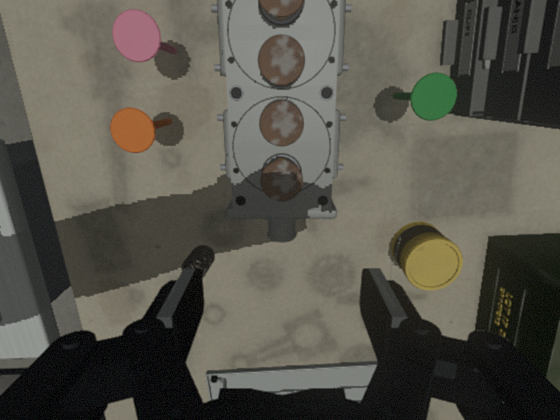

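The wrist view confirms valve 1 at (281,180), next to the pipe stub at (281,230). Valves 2 to 4 are above it, and the pink, orange and green decoys stand off to the sides. I'll descend onto valve 1.

Request:
arm_command --pt "0.2 0 4" --pt "0.2 0 8" --pt "0.2 0 12" --pt "0.2 0 16" --pt "0.2 0 19" --turn '[0,0,0,0,0]' --hand '[0.2,0.2,0.2,0.2,0.2]'

```text
clock: 3.35
eef_pos: [0.5026, 0.1215, 0.1087]
tool_rot: [0.724, 0.69, -0.001, -0.001]
ft_force: [0.2, -0.2, 0.2]
grip_width: 0.0684
```

```bash
python3 n.py .5039 .1219 .1035 -.042
```

```text
t 3.35 pos [0.5026 0.1215 0.1087] yaw -0.049 j6 1.86 F [ 0.2 -0.2  0.2]
-> cm [0.05 0.13 0.52] turn -0.007
```

Request:
arm_command --pt "0 0.1 0.5" --pt "0 0.1 0.5" --pt "0 0.1 0.5" --pt "0 0.1 0.5" --pt "0 0.1 0.5" --turn '[0,0,0,0,0]' --hand '[0.2,0.2,1,1,1]'

```text
clock: 3.77
eef_pos: [0.5075, 0.1234, 0.1095]
tool_rot: [0.723, 0.691, 0.003, 0.002]
ft_force: [0.8, -0.6, 6.5]
grip_width: 0.0341
```

Request:
arm_command --pt "0 0 0" --pt "0 0 0" --pt "0 0 0" --pt "0 0 -0.5" --pt "0 0 -1" --turn '[0,0,0,0,0]' --hand '[1,1,1,1,1]'

```text
clock: 4.18
eef_pos: [0.5052, 0.1232, 0.1176]
tool_rot: [0.723, 0.691, 0.0, 0.0]
ft_force: [0.2, -0.3, 0.5]
grip_width: 0.0331
```

```bash
python3 n.py .5039 .1219 .26 -.042; python3 v.py w3.png
```

```text
t 4.18 pos [0.5052 0.1232 0.1176] yaw -0.044 j6 1.85 F [ 0.2 -0.3  0.5]
-> cm [ -0.13  -0.11 -14.24] turn -0.002
8125 [277.  37.] [0.5084 0.2212 0.1097] [0.489 0.206 0.107] [0.529 0.234 0.112] [105.  88.  74.]
7870 [278. 169.] [0.5064 0.1744 0.1097] [0.486 0.154 0.107] [0.526 0.194 0.112] [103.  86.  73.]
7092 [282. 292.] [0.5056 0.1244 0.1177] [0.476 0.102 0.104] [0.536 0.142 0.125] [52. 44. 37.]
```

View pics/w3.png

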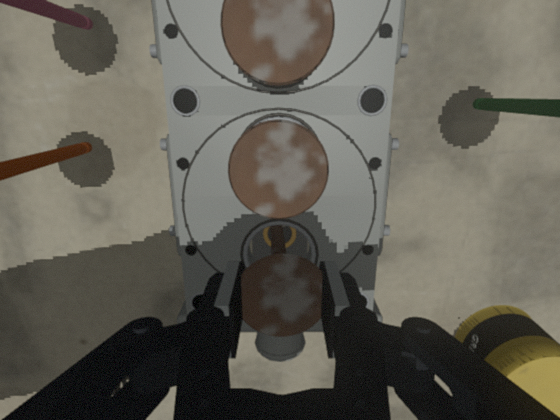

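```bash
cat > f.py <<'E'
from h import *
# plane of the held disc's flat face
p,d,K,T=snap('wrist');P=cloud(d,K,T);o=get_obs();e=o['eef_pos']
m=(d>0)&(np.hypot(P[...,0]-e[0],P[...,1]-e[1])<.025)&(abs(P[...,2]-e[2])<.03)&(p[...,0].astype(int)-p[...,2]>8)
m=cv2.erode(m.astype(np.uint8),np.ones((5,5)))>0
q=P[m];c=np.linalg.lstsq(np.c_[q[:,:2]-e[:2],np.ones(len(q))],q[:,2],rcond=None)[0]
print('w',o['grip_width'],'tcp',e.round(4),len(q),'mean',q.mean(0).round(4),'min',q.min(0).round(4),'max',q.max(0).round(4),'slope',c.round(3))
E
python3 f.py
```

```text
w 0.033378531778489574 tcp [0.5057 0.1233 0.1179] 2228 mean [0.504  0.1225 0.1186] min [0.4899 0.1031 0.1159] max [0.5218 0.1411 0.1212] slope [-0.044  0.     0.119]
```

Request:
arm_command --pt "0 0 -3" --pt "0 0 -6" --pt "0 0 -9" --pt "0 0 -12" --pt "0 0 -15" --turn '[0,0,0,0,0]' --hand '[1,1,1,1,1]'

```text
clock: 4.7
eef_pos: [0.5044, 0.1229, 0.2677]
tool_rot: [0.723, 0.691, -0.0, -0.0]
ft_force: [0.7, 0.6, -1.5]
grip_width: 0.0329
```

```bash
python3 f.py;python3 n.py .5985 -.2368 .27 -1.543; python3 -c "
from h import *
snap('wrist','w4.png');snap('scene','s4.png')
a=cv2.imread('pics/s4.png')[180:400,140:420];cv2.imwrite('pics/s4c.png',cv2.resize(a,None,fx=2,fy=2))"
```

```text
w 0.03244208469163149 tcp [0.5073 0.1236 0.2745] 1998 mean [0.5025 0.1215 0.2631] min [0.4891 0.103  0.2605] max [0.5205 0.1401 0.2652] slope [0.022 0.013 0.263]
t 4.75 pos [0.5073 0.1236 0.2745] yaw -0.044 j6 1.85 F [2.7 0.6 4.2]
-> cm [-35.61  10.7    0.45] turn 1.499
```

View pics/s4c.png

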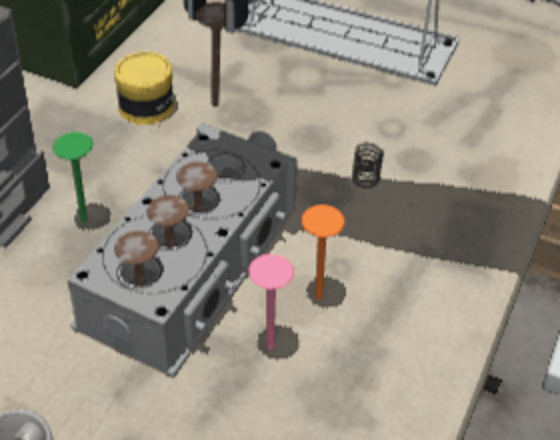

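The scene crop shows valve 1 hanging upright in the gripper at (213,40). Valves 2 to 4 are still in the head. I'll re-check the hold.

```bash
python3 f.py; python3 f.py;python3 f.py;python3 n.py .5985 -.2368 .27 -1.543
```

```text
w 0.03222835877600886 tcp [0.5053 0.1232 0.2672] 2103 mean [0.5045 0.1221 0.2646] min [0.4909 0.1035 0.2627] max [0.5226 0.141  0.2668] slope [0.031 0.015 0.265]
w 0.03274900247040808 tcp [0.5045 0.123  0.2658] 2098 mean [0.5039 0.121  0.2625] min [0.4899 0.1033 0.2605] max [0.5214 0.1409 0.2645] slope [0.025 0.01  0.263]
w 0.033027279404638656 tcp [0.5041 0.1229 0.2651] 2036 mean [0.503  0.1217 0.2611] min [0.4891 0.1032 0.2591] max [0.5206 0.1412 0.2633] slope [0.024 0.011 0.261]
t 5.0 pos [0.5041 0.1229 0.2651] yaw -0.044 j6 1.85 F [-0.9 -0.  -2. ]
-> cm [-35.52  11.01  -0.5 ] turn 1.499
```

View pics/w4.png

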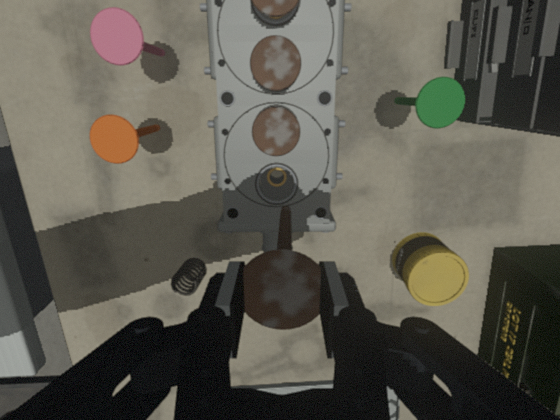

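```bash
for i in 1 2 3 4; do python3 f.py|cut -c1-130; done
```

```text
w 0.032800266047619986 tcp [0.504  0.1228 0.2647] 1995 mean [0.5024 0.1222 0.2604] min [0.4887 0.1024 0.2586] max [0.5201 0.1408 0
w 0.03240953435815454 tcp [0.504  0.1228 0.2647] 2039 mean [0.5023 0.1206 0.2601] min [0.4887 0.1027 0.258 ] max [0.52   0.1403 0.
w 0.03286543156451169 tcp [0.5041 0.1229 0.2648] 2101 mean [0.5023 0.1214 0.26  ] min [0.4886 0.1027 0.2584] max [0.52   0.1404 0.
w 0.032445886188792405 tcp [0.5043 0.1229 0.2651] 2032 mean [0.5028 0.1216 0.2602] min [0.4886 0.1025 0.258 ] max [0.5202 0.1405 0
```

Request:
arm_command --pt "-1 0.3 0" --pt "-3.3 1 0" --pt "-6.3 2 0" --pt "-9.6 3 0" --pt "-13 4 0" --turn '[0.06,0.18,0.3,0.42,0.54]' --hand '[1,1,1,1,1]'

```text
clock: 5.62
eef_pos: [0.5391, -0.0094, 0.2657]
tool_rot: [0.882, 0.472, -0.001, -0.0]
ft_force: [0.9, 0.1, -1.4]
grip_width: 0.0324
```

```bash
python3 n.py .5985 -.2368 .275 -1.543
```

```text
t 5.62 pos [ 0.5391 -0.0094  0.2657] yaw -0.588 j6 2.14 F [ 0.9  0.1 -1.4]
-> cm [-15.62  17.56  -0.94] turn 0.955
```

Request:
arm_command --pt "-2 2.3 -0.2" --pt "-4 4.6 -0.4" --pt "-6 6.8 -0.5" --pt "-8 9 -0.7" --pt "-10 11.2 -0.9" --turn '[0.12,0.24,0.36,0.48,0.6]' --hand '[1,1,1,1,1]'

```text
clock: 6.03
eef_pos: [0.5774, -0.1552, 0.2745]
tool_rot: [0.982, 0.189, -0.001, -0.0]
ft_force: [0.8, 0.3, -0.4]
grip_width: 0.0326
```

```bash
python3 n.py .5985 -.2368 .275 -1.543
```

```text
t 6.03 pos [ 0.5774 -0.1552  0.2745] yaw -1.19 j6 2.5 F [ 0.8  0.3 -0.4]
-> cm [-1.07  8.36 -0.06] turn 0.353
```

Request:
arm_command --pt "-0.4 3 0" --pt "-0.7 5.5 0" --pt "-1 7.4 0" --pt "-1.1 8.3 0" --pt "-1.1 8.4 0" --turn '[0.12,0.22,0.3,0.35,0.353]' --hand '[1,1,1,1,1]'

```text
clock: 6.45
eef_pos: [0.5988, -0.238, 0.2736]
tool_rot: [1.0, 0.015, -0.001, -0.0]
ft_force: [-0.1, 0.4, -1.2]
grip_width: 0.0326
```

```bash
cat > r.py <<'E'
from h import *
# held disc centre vs TCP by top-of-valve edges in the wrist picture
import sys
p,d,K,T=snap('wrist',sys.argv[1] if len(sys.argv)>1 else None)
P=cloud(d,K,T);o=get_obs();e=o['eef_pos'];R=Rn.from_quat(o['tool_rot']).as_matrix()
L=(P-e)@R
m=(d>0)&(abs(L[...,2]-.002)<.008)&(np.hypot(L[...,0],L[...,1])<.026)&(p[...,0].astype(int)-p[...,2]>4)
m=cv2.morphologyEx(m.astype(np.uint8),cv2.MORPH_OPEN,np.ones((5,5)))>0
q=L[m];print(len(q),'tool frame min',q.min(0).round(4),'max',q.max(0).round(4),'face z',np.median(P[m][:,2]).round(4))
E
python3 r.py w5.png; python3 f.py;python3 n.py .5985 -.2368 .275 -1.543
```

```text
4298 tool frame min [-0.0206 -0.0149  0.0024] max [0.0192 0.0179 0.0077] face z 0.269
w 0.032472601280440744 tcp [ 0.5987 -0.2358  0.2743] 1676 mean [ 0.5965 -0.2342  0.2692] min [ 0.5797 -0.2528  0.2673] max [ 0.6164 -0.2217  0.2712] slope [ 0.012 -0.024  0.269]
t 6.55 pos [ 0.5987 -0.2358  0.2743] yaw -1.536 j6 2.73 F [-0.1  1.  -0.1]
-> cm [-0.03  0.1  -0.07] turn 0.007
```

View pics/w5.png

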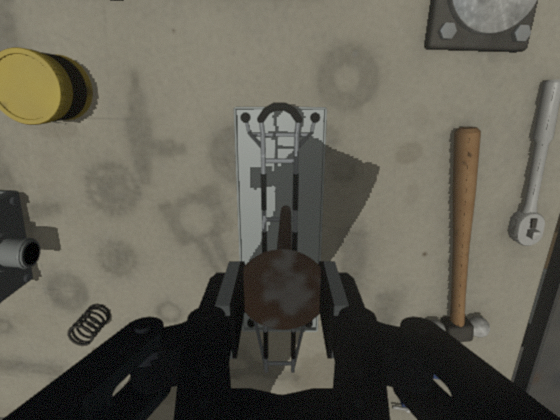

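```bash
python3 -c "
from h import *
p,d,K,T=snap('wrist')
for x,y in((.5985,-.2368),(.5465,-.2382),(.6245,-.236),(.5725,-.2375)): print(proj(K,T,(x,y,.115)))
P=cloud(d,K,T);m=(d>0)&(abs(P[...,2]-.113)<.01)&(abs(P[...,1]+.236)<.008);print(np.sort(P[m][:,0])[::12].round(3))"
```

```text
(np.float64(192.28144008116794), np.float64(282.32835636710337))
(np.float64(248.55137562312558), np.float64(281.859632995538))
(np.float64(161.75767895715887), np.float64(282.460863051018))
(np.float64(221.16878449891087), np.float64(282.08772745326786))
[0.411 0.416 0.417 0.418 0.418 0.419 0.42  0.428 0.435 0.442 0.449 0.572
 0.573 0.574 0.623 0.624 0.624 0.625 0.625 0.626 0.626 0.627 0.663 0.665
 0.665 0.666 0.666 0.667 0.667 0.668 0.668 0.669 0.669 0.669 0.67  0.67
 0.671]
```

Request:
arm_command --pt "0 0.1 2" --pt "0 0.1 5" --pt "0 0.1 8.5" --pt "0 0.1 11.5" --pt "0 0.1 13" --turn '[0,0,0,0,0]' --hand '[1,1,1,1,1]'

```text
clock: 7.02
eef_pos: [0.5966, -0.2342, 0.1411]
tool_rot: [1.0, 0.018, -0.003, -0.001]
ft_force: [-1.9, 0.2, -0.8]
grip_width: 0.0325
```

```bash
python3 r.py w6.png; python3 r.py; python3 n.py .5985 -.2368 .127 -1.543
```

```text
4231 tool frame min [-0.0199 -0.0157  0.0004] max [0.0202 0.0171 0.0053] face z 0.1364
4284 tool frame min [-0.0223 -0.0167  0.0043] max [0.018  0.0163 0.0096] face z 0.1342
t 7.12 pos [ 0.5963 -0.2342  0.1414] yaw -1.535 j6 2.73 F [-1.1  0.7 -0.1]
-> cm [0.22 0.27 1.44] turn 0.008
```

View pics/w6.png

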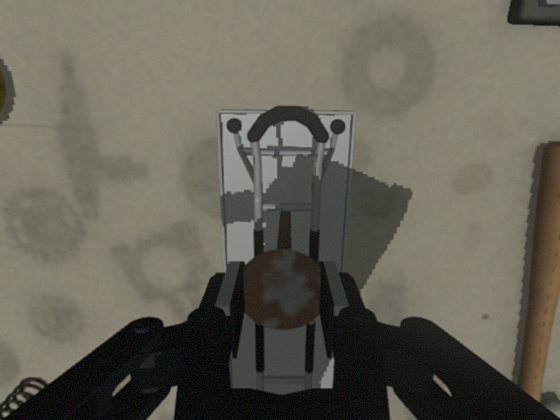

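Request:
arm_command --pt "0.1 0.2 0.2" --pt "0.2 0.3 0.6" --pt "0.2 0.3 1" --pt "0.2 0.3 1.1" --pt "0.2 0.3 1.1" --turn '[0,0,0,0,0]' --hand '[1,1,1,1,1]'

```text
clock: 7.53
eef_pos: [0.6014, -0.2397, 0.135]
tool_rot: [1.0, 0.017, 0.0, 0.0]
ft_force: [-0.4, -0.6, -0.8]
grip_width: 0.0325
```

```bash
python3 r.py; python3 r.py; python3 n.py .5985 -.2368 .127 -1.543
```

```text
4267 tool frame min [-0.0213 -0.0162  0.0023] max [0.019  0.0167 0.0069] face z 0.1303
4284 tool frame min [-0.0207 -0.0162  0.0026] max [0.019  0.0167 0.0073] face z 0.1303
t 7.63 pos [ 0.6014 -0.2397  0.135 ] yaw -1.537 j6 2.73 F [-0.1  0.4 -1.1]
-> cm [-0.28 -0.3   0.8 ] turn 0.006
```

Request:
arm_command --pt "-0.1 -0.1 0.2" --pt "-0.2 -0.2 0.5" --pt "-0.3 -0.3 0.8" --pt "-0.3 -0.3 0.8" --pt "-0.3 -0.3 0.8" --turn '[0,0,0,0,0]' --hand '[1,1,1,1,1]'

```text
clock: 8.05
eef_pos: [0.5976, -0.2365, 0.126]
tool_rot: [1.0, 0.017, -0.0, -0.0]
ft_force: [0.3, -0.1, -0.4]
grip_width: 0.0331
```

```bash
python3 r.py;  python3 n.py .5985 -.2368 .127 -1.543
```

```text
4196 tool frame min [-0.0217 -0.0163  0.0027] max [0.0192 0.0166 0.0099] face z 0.1214
t 8.1 pos [ 0.5979 -0.2366  0.1263] yaw -1.537 j6 2.73 F [ 1.2 -0.2 -0.9]
-> cm [ 0.06  0.02 -0.07] turn 0.006
```

Request:
arm_command --pt "0 0 0" --pt "0 0 0" --pt "0 0 0" --pt "0 0 0" --pt "0 0 -1" --turn '[0,0,0,0,0]' --hand '[0.4,0.3,0.2,0.15,0.15]'

```text
clock: 8.52
eef_pos: [0.5968, -0.2362, 0.1347]
tool_rot: [1.0, 0.017, -0.002, -0.001]
ft_force: [-0.1, 0.3, 0.1]
grip_width: 0.0724
```

Request:
arm_command --pt "0 0 -3" --pt "0 0 -6" --pt "0 0 -9" --pt "0 0 -12" --pt "0 0 -15" --turn '[0,0,0,0,0]' --hand '[0.15,0.15,0.15,0.15,0.15]'

```text
clock: 8.93
eef_pos: [0.5978, -0.2367, 0.2891]
tool_rot: [1.0, 0.017, 0.001, 0.0]
ft_force: [1.4, 0.1, -0.5]
grip_width: 0.0724
```

```bash
python3 v.py w7.png; python3 n.py .506 .1738 .27 -.042
```

```text
4389 [281. 215.] [ 0.5683 -0.2376  0.1164] [ 0.406 -0.258  0.099] [ 0.671 -0.217  0.123] [53. 50. 46.]
t 8.98 pos [ 0.5998 -0.2374  0.2965] yaw -1.537 j6 2.73 F [1.3 0.2 5.1]
-> cm [ -8.01 -41.43   2.35] turn -1.495
```

View pics/w7.png

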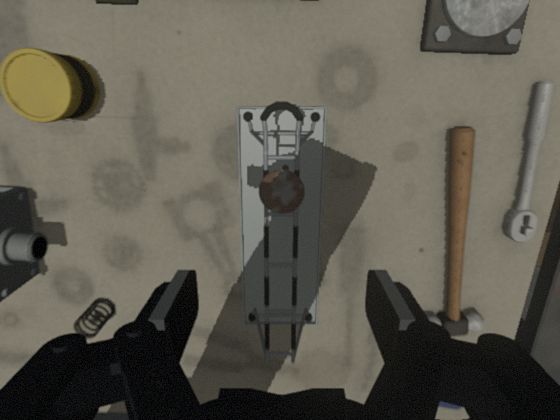

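Valve 1 hangs level in bay 1 at (282,190), just behind the loop end. Valve 2 is next.

Request:
arm_command --pt "-0.7 -4 0" --pt "-1.5 -8 0" --pt "-2.3 -12 0" --pt "-3.1 -16 0" --pt "-3.9 -20 0" --turn '[-0.12,-0.24,-0.36,-0.48,-0.6]' --hand '[0.2,0.2,0.2,0.2,0.2]'

```text
clock: 9.4
eef_pos: [0.5516, -0.0367, 0.2873]
tool_rot: [0.949, 0.314, 0.001, 0.0]
ft_force: [0.8, -0.0, -0.2]
grip_width: 0.0686
```

```bash
python3 n.py .506 .1738 .22 -.042
```

```text
t 9.4 pos [ 0.5516 -0.0367  0.2873] yaw -0.932 j6 2.44 F [ 0.8 -0.  -0.2]
-> cm [  8.88 -19.62   6.72] turn -0.89
```

Request:
arm_command --pt "1.5 -3.5 0.5" --pt "3 -7 1" --pt "4.5 -10.5 1.5" --pt "6 -14 2" --pt "7.5 -16.8 2.5" --turn '[-0.12,-0.24,-0.36,-0.48,-0.6]' --hand '[0.2,0.2,0.2,0.2,0.2]'

```text
clock: 9.82
eef_pos: [0.5121, 0.1439, 0.2624]
tool_rot: [0.814, 0.581, 0.001, 0.0]
ft_force: [0.4, -0.2, -0.3]
grip_width: 0.0681
```

```bash
python3 n.py .506 .1738 .20 -.042
```

```text
t 9.82 pos [0.5121 0.1439 0.2624] yaw -0.33 j6 2.17 F [ 0.4 -0.2 -0.3]
-> cm [ 2.63 -1.55  6.24] turn -0.288
```

Request:
arm_command --pt "1.2 -0.7 1.5" --pt "2.2 -1.2 3.5" --pt "2.6 -1.5 5.3" --pt "2.6 -1.5 6.2" --pt "2.6 -1.5 6.2" --turn '[-0.1,-0.2,-0.28,-0.288,-0.288]' --hand '[0.2,0.2,0.2,0.2,0.2]'

```text
clock: 10.23
eef_pos: [0.5063, 0.1708, 0.1977]
tool_rot: [0.725, 0.689, -0.002, -0.001]
ft_force: [0.0, -0.7, -0.4]
grip_width: 0.0682
```

```bash
python3 v.py w8.png;python3 n.py .5062 .1739 .101 -.042
```

```text
4370 [280.  40.] [0.5107 0.2777 0.1097] [0.491 0.258 0.107] [0.53  0.297 0.112] [103.  87.  75.]
3693 [ 79. 104.] [0.3907 0.2495 0.11  ] [0.37  0.229 0.107] [0.41  0.269 0.113] [176. 117. 132.]
3443 [281. 135.] [0.5085 0.226  0.1097] [0.488 0.205 0.107] [0.528 0.245 0.112] [101.  85.  74.]
3050 [490. 181.] [0.6382 0.191  0.1095] [0.619 0.171 0.107] [0.658 0.21  0.112] [ 60. 120.  69.]
2758 [281. 216.] [0.5063 0.1742 0.1098] [0.486 0.154 0.107] [0.526 0.193 0.112] [54. 47. 41.]
2679 [ 80. 225.] [0.3742 0.1741 0.11  ] [0.354 0.153 0.106] [0.394 0.193 0.112] [176. 105.  54.]
t 10.28 pos [0.5072 0.1707 0.1991] yaw -0.051 j6 1.95 F [-0.7 -1.3 -0. ]
-> cm [ 0.32 -0.1   9.81] turn -0.009
```

Request:
arm_command --pt "0.2 0 2" --pt "0.3 -0.1 5" --pt "0.3 -0.1 8" --pt "0.3 -0.1 9.5" --pt "0.3 -0.1 9.8" --turn '[0,0,0,0,0]' --hand '[0.2,0.2,0.2,0.2,0.2]'

```text
clock: 10.7
eef_pos: [0.5058, 0.1728, 0.0997]
tool_rot: [0.725, 0.689, -0.002, -0.001]
ft_force: [0.1, 0.7, 0.4]
grip_width: 0.0683
```

Request:
arm_command --pt "0 0 0" --pt "0 0 0" --pt "0 0 0" --pt "0 0 0" --turn '[0,0,0,0]' --hand '[0.4,0.5,0.6,1]'

```text
clock: 11.03
eef_pos: [0.5091, 0.1747, 0.1041]
tool_rot: [0.724, 0.689, 0.003, 0.001]
ft_force: [0.7, -0.8, 4.9]
grip_width: 0.0335
```

Request:
arm_command --pt "0 0 0" --pt "0 0 0" --pt "0 0 0" --pt "0 0 0" --turn '[0,0,0,0]' --hand '[1,1,1,1]'

```text
clock: 11.37
eef_pos: [0.509, 0.1749, 0.1041]
tool_rot: [0.724, 0.69, 0.003, 0.001]
ft_force: [1.0, -0.9, 6.4]
grip_width: 0.0335
```

```bash
python3 r.py;python3 n.py .5062 .1739 .27 -.042
```

```text
700 tool frame min [-0.0117  0.0045 -0.006 ] max [0.0152 0.0174 0.0095] face z 0.1093
t 11.42 pos [0.509  0.1749 0.1041] yaw -0.049 j6 1.95 F [1.  0.1 5.5]
-> cm [ -0.08  -0.18 -16.6 ] turn -0.007
```

Request:
arm_command --pt "0 0 -1" --pt "0 0 -3" --pt "0 0 -6" --pt "0 0 -9" --pt "0 0 -11.5" --turn '[0,0,0,0,0]' --hand '[1,1,1,1,1]'

```text
clock: 11.83
eef_pos: [0.5068, 0.1742, 0.2191]
tool_rot: [0.724, 0.69, 0.0, 0.0]
ft_force: [-0.2, -0.1, -0.8]
grip_width: 0.0331
```

Request:
arm_command --pt "0 0 -2" --pt "0 0 -3.5" --pt "0 0 -4.5" --pt "0 0 -5" --turn '[0,0,0,0]' --hand '[1,1,1,1]'

```text
clock: 12.17
eef_pos: [0.5072, 0.1743, 0.2686]
tool_rot: [0.724, 0.69, 0.001, 0.001]
ft_force: [0.4, -0.2, -1.5]
grip_width: 0.033
```

```bash
sed -i 's/L\[...,2\]-.002)<.008/L[...,2])<.011/' r.py; python3 r.py;python3 n.py .5465 -.2382 .275 -1.543
```

```text
5317 tool frame min [-0.0205 -0.0163 -0.0074] max [0.0192 0.0169 0.0108] face z 0.2723
t 12.22 pos [0.5073 0.1743 0.2685] yaw -0.049 j6 1.95 F [ 0.2 -0.1 -0.5]
-> cm [-41.01   5.94  -0.67] turn 1.494
```

Request:
arm_command --pt "-1 0.2 0" --pt "-4 0.6 0" --pt "-7.5 1.1 0" --pt "-11 1.6 0" --pt "-15 2.1 0" --turn '[0.06,0.18,0.3,0.42,0.54]' --hand '[1,1,1,1,1]'

```text
clock: 12.63
eef_pos: [0.5197, 0.0227, 0.2651]
tool_rot: [0.883, 0.47, -0.001, -0.001]
ft_force: [1.2, -0.4, -1.2]
grip_width: 0.0327
```

```bash
python3 n.py .5465 -.2382 .27 -1.543
```

```text
t 12.63 pos [0.5197 0.0227 0.2651] yaw -0.593 j6 2.21 F [ 1.2 -0.4 -1.2]
-> cm [-20.14  16.8   -0.51] turn 0.95
```

Request:
arm_command --pt "-2.7 2.2 -0.1" --pt "-5.4 4.5 -0.2" --pt "-8.1 6.7 -0.3" --pt "-10.7 9 -0.4" --pt "-13.4 11.2 -0.5" --turn '[0.12,0.24,0.36,0.48,0.6]' --hand '[1,1,1,1,1]'

```text
clock: 13.05
eef_pos: [0.5385, -0.1519, 0.2701]
tool_rot: [0.982, 0.187, -0.001, -0.001]
ft_force: [0.6, 0.4, -0.3]
grip_width: 0.033
```

```bash
python3 n.py .5465 -.2382 .27 -1.543
```

```text
t 13.05 pos [ 0.5385 -0.1519  0.2701] yaw -1.195 j6 2.49 F [ 0.6  0.4 -0.3]
-> cm [-2.42  8.33  0.  ] turn 0.348
```

Request:
arm_command --pt "-0.9 3 0" --pt "-1.6 5.5 0" --pt "-2.1 7.4 0" --pt "-2.4 8.3 0" --pt "-2.4 8.3 0" --turn '[0.12,0.22,0.3,0.345,0.348]' --hand '[1,1,1,1,1]'

```text
clock: 13.47
eef_pos: [0.547, -0.2385, 0.2694]
tool_rot: [1.0, 0.015, -0.002, -0.0]
ft_force: [0.5, 0.8, 0.1]
grip_width: 0.0328
```

Request:
arm_command --pt "0 0 2" --pt "0 0 5" --pt "0 0 8.5" --pt "0 0 11.5" --pt "0 0 13" --turn '[0,0,0,0,0]' --hand '[1,1,1,1,1]'

```text
clock: 13.88
eef_pos: [0.5447, -0.2338, 0.1362]
tool_rot: [1.0, 0.018, -0.004, -0.002]
ft_force: [-0.4, 0.1, -0.5]
grip_width: 0.0328
```

Request:
arm_command --pt "0 0 0" --pt "0 0 0" --pt "0 0 0" --turn '[0,0,0]' --hand '[1,1,1]'

```text
clock: 14.13
eef_pos: [0.5486, -0.236, 0.1427]
tool_rot: [1.0, 0.017, 0.001, 0.0]
ft_force: [-0.8, 0.4, -1.0]
grip_width: 0.0329
```

```bash
python3 r.py;python3 n.py .5465 -.2382 .119 -1.543
```

```text
4717 tool frame min [-0.0201 -0.0167 -0.007 ] max [0.0198 0.0167 0.004 ] face z 0.1464
t 14.18 pos [ 0.549  -0.2363  0.1433] yaw -1.536 j6 2.7 F [-0.2 -0.4  0. ]
-> cm [-0.27  0.18  2.43] turn 0.007
```

Request:
arm_command --pt "-0.1 0.1 0.6" --pt "-0.2 0.2 1.4" --pt "-0.3 0.2 2" --pt "-0.3 0.2 2.3" --pt "-0.3 0.2 2.3" --turn '[0,0,0,0,0]' --hand '[1,1,1,1,1]'

```text
clock: 14.6
eef_pos: [0.5442, -0.2383, 0.1177]
tool_rot: [1.0, 0.017, -0.001, -0.0]
ft_force: [-0.9, 0.1, 0.2]
grip_width: 0.033
```

```bash
python3 r.py;python3 r.py;python3 n.py .5465 -.2382 .119 -1.543
```

```text
4830 tool frame min [-0.0198 -0.0164 -0.006 ] max [0.0199 0.0169 0.0043] face z 0.1215
4847 tool frame min [-0.0198 -0.0165 -0.007 ] max [0.0201 0.0169 0.0053] face z 0.1218
t 14.7 pos [ 0.5447 -0.2384  0.1183] yaw -1.537 j6 2.7 F [0.6 0.4 0.2]
-> cm [ 0.18 -0.01 -0.07] turn 0.006
```

Request:
arm_command --pt "0.2 0 0" --pt "0.2 0 0" --pt "0.2 0 0" --pt "0.2 0 0" --pt "0.2 0 0" --turn '[0,0,0,0,0]' --hand '[1,1,0.4,0.3,0.2]'

```text
clock: 15.12
eef_pos: [0.5471, -0.2384, 0.1187]
tool_rot: [1.0, 0.017, 0.0, 0.0]
ft_force: [-0.1, 0.6, 0.8]
grip_width: 0.0673
```

Request:
arm_command --pt "0 0 0" --pt "0 0 -1" --pt "0 0 -4" --pt "0 0 -7.5" --pt "0 0 -11" --turn '[0,0,0,0,0]' --hand '[0.15,0.15,0.15,0.15,0.15]'

```text
clock: 15.53
eef_pos: [0.5462, -0.2381, 0.2298]
tool_rot: [1.0, 0.017, -0.001, -0.0]
ft_force: [1.8, -1.3, 1.3]
grip_width: 0.0724
```

Request:
arm_command --pt "0 0 -3" --pt "0 0 -5" --pt "0 0 -6" --pt "0 0 -6" --turn '[0,0,0,0]' --hand '[0.15,0.15,0.15,0.15]'

```text
clock: 15.87
eef_pos: [0.5482, -0.2389, 0.2931]
tool_rot: [1.0, 0.017, 0.004, 0.002]
ft_force: [0.4, -0.4, 0.4]
grip_width: 0.0725
```

```bash
python3 v.py w9.png; python3 n.py .5085 .2258 .27 -.042
```

```text
6167 [279. 166.] [ 0.565  -0.2377  0.1175] [ 0.407 -0.259  0.098] [ 0.671 -0.217  0.123] [63. 63. 58.]
t 15.92 pos [ 0.5476 -0.2386  0.2908] yaw -1.537 j6 2.7 F [-0.  -0.4 -0.1]
-> cm [ -2.34 -46.55   1.98] turn -1.495
```

View pics/w9.png

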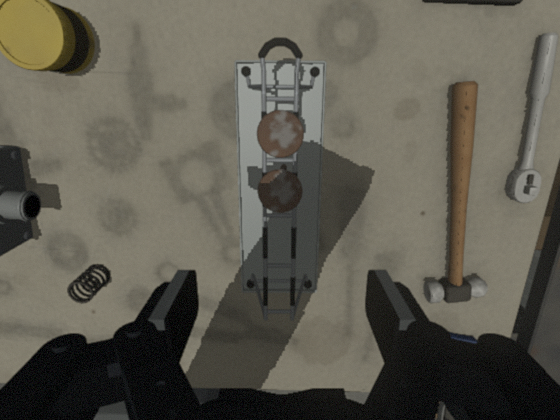

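Both valves hang in their bays: valve 1 at (280,133) and valve 2 at (281,190). Valve 3 is next.

Request:
arm_command --pt "-0.2 -4 0" --pt "-0.4 -8 0" --pt "-0.6 -12 0" --pt "-0.8 -16 0" --pt "-1 -20 0" --turn '[-0.12,-0.24,-0.36,-0.48,-0.6]' --hand '[0.2,0.2,0.2,0.2,0.2]'

```text
clock: 16.33
eef_pos: [0.5288, -0.0372, 0.2869]
tool_rot: [0.949, 0.314, -0.001, -0.001]
ft_force: [0.9, 1.3, 0.3]
grip_width: 0.0681
```

```bash
python3 n.py .5085 .2258 .25 -.042
```

```text
t 16.33 pos [ 0.5288 -0.0372  0.2869] yaw -0.932 j6 2.43 F [0.9 1.3 0.3]
-> cm [ 14.06 -22.31   3.71] turn -0.89
```

Request:
arm_command --pt "2.1 -3.4 0.5" --pt "4.2 -6.8 1" --pt "6.3 -10.2 1.5" --pt "8.4 -13.4 2" --pt "10.5 -16.6 2.5" --turn '[-0.12,-0.24,-0.36,-0.48,-0.6]' --hand '[0.2,0.2,0.2,0.2,0.2]'

```text
clock: 16.75
eef_pos: [0.515, 0.1588, 0.2619]
tool_rot: [0.814, 0.581, -0.001, -0.0]
ft_force: [1.4, -0.2, 0.3]
grip_width: 0.0685
```

```bash
python3 n.py .5085 .2258 .20 -.042
```

```text
t 16.75 pos [0.515  0.1588 0.2619] yaw -0.331 j6 2.2 F [ 1.4 -0.2  0.3]
-> cm [ 6.13 -2.78  6.19] turn -0.289
```

Request:
arm_command --pt "2 -0.9 1.5" --pt "4 -1.8 3.2" --pt "5.6 -2.5 5" --pt "6.1 -2.8 6.1" --pt "6.1 -2.8 6.2" --turn '[-0.1,-0.2,-0.28,-0.289,-0.289]' --hand '[0.2,0.2,0.2,0.2,0.2]'

```text
clock: 17.17
eef_pos: [0.5072, 0.2247, 0.1971]
tool_rot: [0.723, 0.691, -0.004, -0.002]
ft_force: [-0.3, -0.4, -0.7]
grip_width: 0.0681
```

```bash
python3 v.py w10.png;python3 n.py .5086 .2260 .101 -.042
```

```text
3431 [284. 138.] [0.5107 0.2779 0.1097] [0.491 0.257 0.107] [0.53  0.297 0.112] [100.  84.  72.]
2944 [ 97. 191.] [0.3907 0.2497 0.11  ] [0.37  0.229 0.108] [0.41  0.269 0.112] [174. 114. 130.]
2747 [284. 219.] [0.5085 0.2262 0.1098] [0.489 0.205 0.107] [0.528 0.245 0.112] [52. 46. 40.]
2485 [479. 260.] [0.6381 0.1912 0.1096] [0.619 0.171 0.107] [0.658 0.21  0.112] [ 58. 117.  67.]
2177 [ 96. 295.] [0.3743 0.1745 0.1101] [0.354 0.154 0.107] [0.393 0.194 0.112] [97. 54. 26.]
t 17.22 pos [0.5081 0.2239 0.1986] yaw -0.047 j6 2.03 F [ 0.4 -0.7  0.2]
-> cm [0.24 0.09 9.76] turn -0.005
```

Request:
arm_command --pt "0.1 0 2" --pt "0.2 0 5" --pt "0.2 0 8" --pt "0.2 0 9.5" --pt "0.2 0 9.8" --turn '[0,0,0,0,0]' --hand '[0.2,0.2,0.2,0.2,0.2]'

```text
clock: 17.63
eef_pos: [0.5082, 0.224, 0.1004]
tool_rot: [0.725, 0.689, -0.003, -0.001]
ft_force: [-0.2, -0.1, 0.4]
grip_width: 0.0682
```

Request:
arm_command --pt "0 0 0" --pt "0 0 0" --pt "0 0 0" --pt "0 0 0" --turn '[0,0,0,0]' --hand '[0.4,0.5,0.6,1]'

```text
clock: 17.97
eef_pos: [0.5122, 0.2265, 0.1058]
tool_rot: [0.724, 0.69, 0.002, 0.001]
ft_force: [-0.5, -0.1, 3.8]
grip_width: 0.0334
```

Request:
arm_command --pt "0 0 0" --pt "0 0 0" --pt "0 0 0" --pt "0 0 0" --turn '[0,0,0,0]' --hand '[1,1,1,1]'

```text
clock: 18.3
eef_pos: [0.5121, 0.2267, 0.1057]
tool_rot: [0.724, 0.69, 0.002, 0.001]
ft_force: [0.0, 0.7, 6.7]
grip_width: 0.0334
```

Request:
arm_command --pt "0 0 -1" --pt "0 0 -3" --pt "0 0 -6" --pt "0 0 -9" --pt "0 0 -11.5" --turn '[0,0,0,0,0]' --hand '[1,1,1,1,1]'

```text
clock: 18.72
eef_pos: [0.5099, 0.2259, 0.2206]
tool_rot: [0.724, 0.69, 0.0, -0.0]
ft_force: [1.5, 0.6, -0.7]
grip_width: 0.033
```

Request:
arm_command --pt "0 0 -2" --pt "0 0 -3.5" --pt "0 0 -4.5" --pt "0 0 -5" --turn '[0,0,0,0]' --hand '[1,1,1,1]'

```text
clock: 19.05
eef_pos: [0.5105, 0.2261, 0.2703]
tool_rot: [0.724, 0.69, 0.001, 0.0]
ft_force: [0.2, 0.3, -0.7]
grip_width: 0.0329
```

```bash
python3 r.py;python3 n.py .4947 -.2396 .27 -1.543
```

```text
4991 tool frame min [-0.0193 -0.0163 -0.0049] max [0.0198 0.0169 0.0069] face z 0.2719
t 19.1 pos [0.5106 0.2262 0.2703] yaw -0.048 j6 2.04 F [-0.7 -0.4  0.2]
-> cm [-4.66e+01  6.50e-01 -2.00e-02] turn 1.495
```

Request:
arm_command --pt "-1 0 0" --pt "-4 0.1 0" --pt "-7.8 0.1 0" --pt "-11.6 0.2 0" --pt "-15.5 0.2 0" --turn '[0.06,0.18,0.3,0.42,0.54]' --hand '[1,1,1,1,1]'

```text
clock: 19.52
eef_pos: [0.5038, 0.0699, 0.2669]
tool_rot: [0.883, 0.47, -0.001, -0.0]
ft_force: [0.5, -0.6, -0.7]
grip_width: 0.0327
```

```bash
python3 n.py .4947 -.2396 .27 -1.543
```

```text
t 19.52 pos [0.5038 0.0699 0.2669] yaw -0.592 j6 2.3 F [ 0.5 -0.6 -0.7]
-> cm [-26.18  16.53  -0.29] turn 0.951
```

Request:
arm_command --pt "-3.3 2.1 0" --pt "-6.6 4.2 -0.1" --pt "-9.9 6.2 -0.1" --pt "-13.2 8.3 -0.2" --pt "-16.5 10.4 -0.2" --turn '[0.12,0.24,0.36,0.48,0.6]' --hand '[1,1,1,1,1]'

```text
clock: 19.93
eef_pos: [0.4987, -0.1255, 0.2693]
tool_rot: [0.982, 0.187, -0.001, -0.001]
ft_force: [0.3, -0.2, -0.6]
grip_width: 0.0329
```

```bash
python3 n.py .4947 -.2396 .27 -1.543
```

```text
t 19.93 pos [ 0.4987 -0.1255  0.2693] yaw -1.194 j6 2.52 F [ 0.3 -0.2 -0.6]
-> cm [-4.57 10.46 -0.07] turn 0.349
```

Request:
arm_command --pt "-1.5 3.5 0" --pt "-2.9 6.8 0" --pt "-4 9.2 0" --pt "-4.5 10.4 0" --pt "-4.6 10.5 0" --turn '[0.12,0.22,0.3,0.345,0.349]' --hand '[1,1,1,1,1]'

```text
clock: 20.35
eef_pos: [0.4955, -0.2407, 0.2688]
tool_rot: [1.0, 0.014, -0.001, -0.0]
ft_force: [0.2, 0.0, -0.8]
grip_width: 0.0329
```

Request:
arm_command --pt "0 0 2" --pt "0 0 5" --pt "0 0 8.5" --pt "0 0 11.5" --pt "0 0 13" --turn '[0,0,0,0,0]' --hand '[1,1,1,1,1]'

```text
clock: 20.77
eef_pos: [0.4937, -0.2354, 0.1357]
tool_rot: [1.0, 0.018, -0.003, -0.002]
ft_force: [0.4, 0.8, -1.2]
grip_width: 0.033
```

Request:
arm_command --pt "0 0 0" --pt "0 0 0" --pt "0 0 0" --turn '[0,0,0]' --hand '[1,1,1]'

```text
clock: 21.02
eef_pos: [0.4973, -0.238, 0.1416]
tool_rot: [1.0, 0.018, 0.001, 0.0]
ft_force: [-0.2, -0.5, -0.3]
grip_width: 0.033
```

```bash
python3 r.py; python3 n.py .4947 -.2396 .12 -1.543
```

```text
4569 tool frame min [-0.0195 -0.0167 -0.0033] max [0.0198 0.0164 0.0066] face z 0.1432
t 21.07 pos [ 0.4977 -0.2384  0.1422] yaw -1.536 j6 2.66 F [ 0.7 -0.5 -0.1]
-> cm [-0.31  0.11  2.22] turn 0.007
```

Request:
arm_command --pt "-0.1 0.1 0.6" --pt "-0.1 0.1 1.3" --pt "-0.2 0.1 1.8" --pt "-0.2 0.1 2" --pt "-0.2 0.1 2" --turn '[0,0,0,0,0]' --hand '[1,1,1,1,1]'

```text
clock: 21.48
eef_pos: [0.4938, -0.2394, 0.1198]
tool_rot: [1.0, 0.017, -0.001, -0.0]
ft_force: [-0.8, -0.2, -0.1]
grip_width: 0.0329
```

```bash
python3 r.py;python3 r.py; python3 n.py .4947 -.2396 .12 -1.543
```

```text
4570 tool frame min [-0.0193 -0.0163 -0.0038] max [0.0201 0.0168 0.008 ] face z 0.1214
4718 tool frame min [-0.0231 -0.0165 -0.0037] max [0.0202 0.0168 0.0086] face z 0.1217
t 21.58 pos [ 0.4943 -0.2396  0.1203] yaw -1.537 j6 2.66 F [ 0.1 -0.1 -0.6]
-> cm [0.04 0.   0.03] turn 0.006
```

Request:
arm_command --pt "0 0 0" --pt "0 0 0" --pt "0 0 0" --pt "0 0 0" --turn '[0,0,0,0]' --hand '[0.4,0.3,0.2,0.2]'

```text
clock: 21.92
eef_pos: [0.4946, -0.2396, 0.1207]
tool_rot: [1.0, 0.017, 0.0, 0.0]
ft_force: [-0.3, -0.3, 0.3]
grip_width: 0.0685
```

Request:
arm_command --pt "0 0 0" --pt "0 0 -1" --pt "0 0 -4" --pt "0 0 -7.5" --pt "0 0 -11" --turn '[0,0,0,0,0]' --hand '[0.15,0.15,0.15,0.15,0.15]'

```text
clock: 22.33
eef_pos: [0.4938, -0.2393, 0.2318]
tool_rot: [1.0, 0.017, -0.001, -0.0]
ft_force: [0.5, -0.8, 0.2]
grip_width: 0.0726
```

Request:
arm_command --pt "0 0 -3" --pt "0 0 -5" --pt "0 0 -6" --pt "0 0 -6" --turn '[0,0,0,0]' --hand '[0.15,0.15,0.15,0.15]'

```text
clock: 22.67
eef_pos: [0.4956, -0.2401, 0.2938]
tool_rot: [1.0, 0.017, 0.003, 0.001]
ft_force: [0.4, 0.3, -0.3]
grip_width: 0.0727
```

Request:
arm_command --pt "0 -4 0" --pt "0 -8 0" --pt "0 -12 0" --pt "0 -16 0" --pt "0 -20 0" --turn '[-0.12,-0.24,-0.36,-0.48,-0.6]' --hand '[0.2,0.2,0.2,0.2,0.2]'

```text
clock: 23.08
eef_pos: [0.4862, -0.0381, 0.2884]
tool_rot: [0.949, 0.314, -0.002, -0.001]
ft_force: [1.1, 1.1, 0.2]
grip_width: 0.0683
```

```bash
python3 n.py .5107 .2779 .25 -.042
```

```text
t 23.08 pos [ 0.4862 -0.0381  0.2884] yaw -0.932 j6 2.42 F [1.1 1.1 0.2]
-> cm [ 20.81 -23.9    3.85] turn -0.89
```

Request:
arm_command --pt "2.6 -3 0.5" --pt "5.2 -6 1" --pt "7.8 -9 1.5" --pt "10.4 -12 2" --pt "13 -15 2.5" --turn '[-0.12,-0.24,-0.36,-0.48,-0.6]' --hand '[0.2,0.2,0.2,0.2,0.2]'

```text
clock: 23.5
eef_pos: [0.5024, 0.1598, 0.2633]
tool_rot: [0.814, 0.581, -0.002, -0.0]
ft_force: [1.1, 0.1, -1.0]
grip_width: 0.0681
```

```bash
python3 n.py .5107 .2779 .20 -.042
```

```text
t 23.5 pos [0.5024 0.1598 0.2633] yaw -0.331 j6 2.21 F [ 1.1  0.1 -1. ]
-> cm [11.45 -3.03  6.31] turn -0.289
```

Request:
arm_command --pt "3.2 -0.8 1.4" --pt "6.4 -1.7 3" --pt "9.3 -2.5 4.8" --pt "11 -2.9 6" --pt "11.4 -3 6.3" --turn '[-0.1,-0.2,-0.28,-0.289,-0.289]' --hand '[0.2,0.2,0.2,0.2,0.2]'

```text
clock: 23.92
eef_pos: [0.5104, 0.2777, 0.1972]
tool_rot: [0.722, 0.691, -0.004, -0.001]
ft_force: [0.5, 0.3, -0.4]
grip_width: 0.0683
```

Request:
arm_command --pt "0 0 0" --pt "0 0 0" --turn '[0,0]' --hand '[0.2,0.2]'

```text
clock: 24.08
eef_pos: [0.5123, 0.2749, 0.2015]
tool_rot: [0.724, 0.69, -0.001, -0.0]
ft_force: [0.1, -0.8, 0.2]
grip_width: 0.0684
```

```bash
python3 v.py w11.png;python3 n.py .5107 .2779 .1 -.042
```

```text
721 [550.  88.] [0.665  0.3489 0.1219] [0.664 0.322 0.118] [0.666 0.375 0.125] [32. 33. 32.]
2681 [279. 214.] [0.5107 0.2782 0.1098] [0.491 0.257 0.107] [0.53  0.298 0.112] [51. 45. 40.]
2343 [107. 261.] [0.3908 0.25   0.1101] [0.371 0.229 0.107] [0.41  0.269 0.112] [171. 110. 126.]
948 [554. 310.] [0.7098 0.1914 0.1044] [0.708 0.164 0.098] [0.712 0.239 0.116] [35. 35. 33.]
1778 [460. 316.] [0.6384 0.1932 0.1096] [0.619 0.173 0.106] [0.658 0.21  0.112] [ 53. 112.  63.]
182 [105. 334.] [0.3765 0.19   0.1098] [0.368 0.185 0.107] [0.386 0.194 0.112] [92.  49.5 22. ]
t 24.13 pos [0.5129 0.2746 0.2025] yaw -0.049 j6 2.11 F [-0.4  0.4 -0.5]
-> cm [ 0.32 -0.23 10.25] turn -0.007
```

Request:
arm_command --pt "0.1 0 2" --pt "0.2 -0.1 5" --pt "0.2 -0.1 8" --pt "0.2 -0.1 9.7" --pt "0.2 -0.1 10.2" --turn '[0,0,0,0,0]' --hand '[0.2,0.2,0.2,0.2,0.2]'

```text
clock: 24.55
eef_pos: [0.5106, 0.2751, 0.0981]
tool_rot: [0.725, 0.689, -0.002, -0.001]
ft_force: [-0.4, -0.6, 0.2]
grip_width: 0.0686
```

Request:
arm_command --pt "0 0 0" --pt "0 0 0" --pt "0 0 0" --pt "0 0 0" --turn '[0,0,0,0]' --hand '[0.4,0.5,0.6,1]'

```text
clock: 24.88
eef_pos: [0.514, 0.2783, 0.1031]
tool_rot: [0.724, 0.69, 0.003, 0.001]
ft_force: [-0.2, -0.4, 3.6]
grip_width: 0.034
```

Request:
arm_command --pt "0 0 0" --pt "0 0 0" --pt "0 0 0" --pt "0 0 0" --turn '[0,0,0,0]' --hand '[1,1,1,1]'

```text
clock: 25.22
eef_pos: [0.5139, 0.2787, 0.103]
tool_rot: [0.724, 0.69, 0.003, 0.001]
ft_force: [0.3, -0.3, 6.2]
grip_width: 0.0332
```

Request:
arm_command --pt "0 0 -1" --pt "0 0 -3" --pt "0 0 -6" --pt "0 0 -9" --pt "0 0 -11.5" --turn '[0,0,0,0,0]' --hand '[1,1,1,1,1]'

```text
clock: 25.63
eef_pos: [0.5118, 0.2777, 0.2178]
tool_rot: [0.724, 0.69, 0.0, -0.0]
ft_force: [0.6, 0.8, -0.6]
grip_width: 0.0335
```

Request:
arm_command --pt "0 0 -2" --pt "0 0 -3.5" --pt "0 0 -4.5" --pt "0 0 -5" --turn '[0,0,0,0]' --hand '[1,1,1,1]'

```text
clock: 25.97
eef_pos: [0.5123, 0.278, 0.2675]
tool_rot: [0.724, 0.69, 0.001, 0.0]
ft_force: [0.4, 0.9, -0.3]
grip_width: 0.0328
```

```bash
python3 r.py;python3 n.py .443 -.2410 .27 -1.543
```

```text
5048 tool frame min [-0.0191 -0.0165 -0.0071] max [0.0204 0.017  0.0078] face z 0.2718
t 26.02 pos [0.5124 0.278  0.2674] yaw -0.048 j6 2.12 F [ 0.   1.2 -0.5]
-> cm [-52.17  -4.45  -0.33] turn 1.495
```

Request:
arm_command --pt "-1 -0.1 0" --pt "-4 -0.3 0" --pt "-7.8 -0.6 0" --pt "-11.8 -0.9 0" --pt "-15.8 -1.2 0" --turn '[0.06,0.18,0.3,0.42,0.54]' --hand '[1,1,1,1,1]'

```text
clock: 26.43
eef_pos: [0.4911, 0.1192, 0.2638]
tool_rot: [0.883, 0.47, -0.002, -0.0]
ft_force: [0.6, -1.2, -0.3]
grip_width: 0.033
```

```bash
python3 n.py .443 -.2410 .27 -1.543
```

```text
t 26.43 pos [0.4911 0.1192 0.2638] yaw -0.592 j6 2.4 F [ 0.6 -1.2 -0.3]
-> cm [-32.57  16.12  -0.57] turn 0.951
```

Request:
arm_command --pt "-3.7 1.8 -0.1" --pt "-7.4 3.6 -0.2" --pt "-11.1 5.5 -0.3" --pt "-14.8 7.3 -0.4" --pt "-18.5 9.1 -0.5" --turn '[0.12,0.24,0.36,0.48,0.6]' --hand '[1,1,1,1,1]'

```text
clock: 26.85
eef_pos: [0.4641, -0.0856, 0.2693]
tool_rot: [0.982, 0.187, -0.001, -0.0]
ft_force: [0.6, 0.4, 0.2]
grip_width: 0.0329
```

```bash
python3 n.py .443 -.2410 .27 -1.543
```

```text
t 26.85 pos [ 0.4641 -0.0856  0.2693] yaw -1.194 j6 2.58 F [0.6 0.4 0.2]
-> cm [-7.69 13.67 -0.07] turn 0.349
```

Request:
arm_command --pt "-2 3.5 0" --pt "-4 7 0" --pt "-5.9 10.3 0" --pt "-7.1 12.7 0" --pt "-7.7 13.7 0" --turn '[0.1,0.2,0.28,0.33,0.349]' --hand '[1,1,1,1,1]'

```text
clock: 27.27
eef_pos: [0.444, -0.2429, 0.2689]
tool_rot: [1.0, 0.014, -0.001, -0.0]
ft_force: [0.5, 0.3, -0.0]
grip_width: 0.033
```

Request:
arm_command --pt "0 0 2" --pt "0 0 5" --pt "0 0 8.5" --pt "0 0 11.5" --pt "0 0 13" --turn '[0,0,0,0,0]' --hand '[1,1,1,1,1]'

```text
clock: 27.68
eef_pos: [0.4424, -0.2375, 0.1356]
tool_rot: [1.0, 0.017, -0.004, -0.002]
ft_force: [-0.1, 0.2, -0.8]
grip_width: 0.033
```

Request:
arm_command --pt "0 0 0" --pt "0 0 0" --pt "0 0 0" --turn '[0,0,0]' --hand '[1,1,1]'

```text
clock: 27.93
eef_pos: [0.446, -0.2397, 0.1413]
tool_rot: [1.0, 0.017, 0.001, 0.0]
ft_force: [0.2, 0.3, -0.5]
grip_width: 0.0332
```

```bash
python3 r.py; python3 n.py .443 -.2410 .12 -1.543
```

```text
4814 tool frame min [-0.0202 -0.0166 -0.0057] max [0.0203 0.0168 0.008 ] face z 0.1458
t 27.98 pos [ 0.4465 -0.24    0.1419] yaw -1.536 j6 2.61 F [-0.7  0.1  0.1]
-> cm [-0.35  0.08  2.19] turn 0.007
```

Request:
arm_command --pt "-0.1 0 0.6" --pt "-0.2 0.1 1.4" --pt "-0.3 0.1 2" --pt "-0.3 0.1 2.2" --pt "-0.3 0.1 2.2" --turn '[0,0,0,0,0]' --hand '[1,1,1,1,1]'

```text
clock: 28.4
eef_pos: [0.4416, -0.2406, 0.1175]
tool_rot: [1.0, 0.017, -0.001, -0.0]
ft_force: [-0.0, 1.4, -0.9]
grip_width: 0.0333
```

```bash
python3 r.py;python3 r.py; python3 n.py .443 -.2410 .118 -1.543
```

```text
4906 tool frame min [-0.0209 -0.0166 -0.0071] max [0.0208 0.0168 0.0085] face z 0.122
4832 tool frame min [-0.0219 -0.0165 -0.0065] max [0.0205 0.0169 0.0109] face z 0.1224
t 28.5 pos [ 0.4423 -0.2409  0.1183] yaw -1.537 j6 2.61 F [-0.2  0.7 -0.7]
-> cm [0.07 0.02 0.03] turn 0.006
```

Request:
arm_command --pt "0 0 0.1" --pt "0 0 0.1" --pt "0 0 0.1" --pt "0 0 0.1" --pt "0 0 0.1" --turn '[0,0,0,0,0]' --hand '[1,0.4,0.3,0.2,0.2]'

```text
clock: 28.92
eef_pos: [0.4425, -0.2409, 0.1177]
tool_rot: [1.0, 0.017, 0.0, 0.0]
ft_force: [-0.1, -0.3, 0.5]
grip_width: 0.0683
```

Request:
arm_command --pt "0 0 0" --pt "0 0 -1" --pt "0 0 -4" --pt "0 0 -7.5" --pt "0 0 -11" --turn '[0,0,0,0,0]' --hand '[0.15,0.15,0.15,0.15,0.15]'

```text
clock: 29.33
eef_pos: [0.4417, -0.2405, 0.2289]
tool_rot: [1.0, 0.017, -0.001, -0.0]
ft_force: [0.4, -0.6, -0.6]
grip_width: 0.0726
```

Request:
arm_command --pt "-2 0 -3" --pt "-4 0 -6" --pt "-6 0 -8" --pt "-7 0 -9" --pt "-7 0 -9" --turn '[0,0,0,0,0]' --hand '[0.15,0.15,0.15,0.15,0.15]'

```text
clock: 29.75
eef_pos: [0.3719, -0.2438, 0.3208]
tool_rot: [1.0, 0.016, 0.002, 0.002]
ft_force: [0.9, -0.7, -0.7]
grip_width: 0.0726
```

```bash
python3 n.py .443 -.2410 .12 -1.543; python3 - <<'E'
from h import *
p,d,K,T=snap('wrist','w12.png');P=cloud(d,K,T)
for x,y in((.5985,-.2368),(.5465,-.2382),(.4947,-.2396),(.443,-.241)):
  m=(d>0)&(np.hypot(P[...,0]-x,P[...,1]-y)<.024)&(P[...,2]>.1175);q=P[m]
  c=np.linalg.lstsq(np.c_[q[:,:2]-[x,y],np.ones(len(q))],q[:,2],rcond=None)[0]
  print(len(q),((q.min(0)+q.max(0))/2).round(4),np.ptp(q,0).round(3),'plane',c.round(3))
p,d,K,T=snap('top')
for n in('tin_mid','spring_mid'):
  for q in spot_point('top',n)[:1]: print(n,ray(K,T,*q['location'],{'t':.03,'s':.022}[n[0]]).round(3))
s=snap('scene','s12.png')
E
```

```text
t 29.75 pos [ 0.3719 -0.2438  0.3208] yaw -1.539 j6 2.53 F [ 0.9 -0.7 -0.7]
-> cm [ 7.01 -0.13 20.12] turn 0.004Traceback (most recent call last):
  File "<stdin>", line 6, in <module>
    return umr_minimum(a, axis, None, out, keepdims, initial, where)
ValueError: zero-size array to reduction operation minimum which has no identity
```

View pics/w12.png

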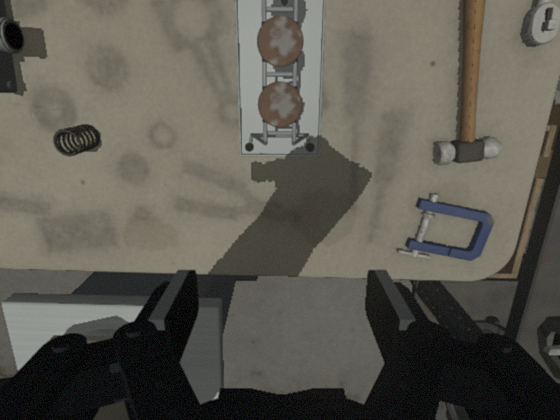

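Valves 3 and 4 hang in bays 3 and 4 at (280,40) and (280,104), and the arm is clear. For the last check I'll use the top and scene cameras.

```bash
python3 - <<'E'
from h import *
p,d,K,T=snap('top');P=cloud(d,K,T)
for x,y in((.5985,-.2368),(.5465,-.2382),(.4947,-.2396),(.443,-.241)):
  m=(d>0)&(np.hypot(P[...,0]-x,P[...,1]-y)<.022)&(abs(P[...,2]-.121)<.009);q=P[m]
  if len(q)>4:
    c=np.linalg.lstsq(np.c_[q[:,:2]-[x,y],np.ones(len(q))],q[:,2],rcond=None)[0]
    print(len(q),((q.min(0)+q.max(0))/2).round(4),np.ptp(q,0).round(3),'plane',c.round(3))
for n in('tin_mid','spring_mid'):
  for q in spot_point('top',n)[:1]: print(n,ray(K,T,*q['location'],{'t':.03,'s':.022}[n[0]]).round(3))
p,*_=snap('scene')
cv2.imwrite('pics/s13.png',cv2.resize(p[120:350,140:420,::-1],None,fx=2.4,fy=2.4,interpolation=cv2.INTER_CUBIC))
E
```

```text
166 [ 0.5973 -0.2371  0.1186] [0.038 0.039 0.013] plane [-0.009 -0.014  0.12 ]
174 [ 0.5462 -0.2378  0.1187] [0.039 0.036 0.013] plane [ 0.02  -0.018  0.12 ]
177 [ 0.4937 -0.2386  0.1197] [0.039 0.038 0.011] plane [-0.005 -0.022  0.12 ]
182 [ 0.4424 -0.2399  0.1199] [0.038 0.039 0.012] plane [ 0.029 -0.017  0.12 ]
tin_mid [0.681 0.002 0.03 ]
spring_mid [ 0.391 -0.004  0.022]
```

View pics/s13.png

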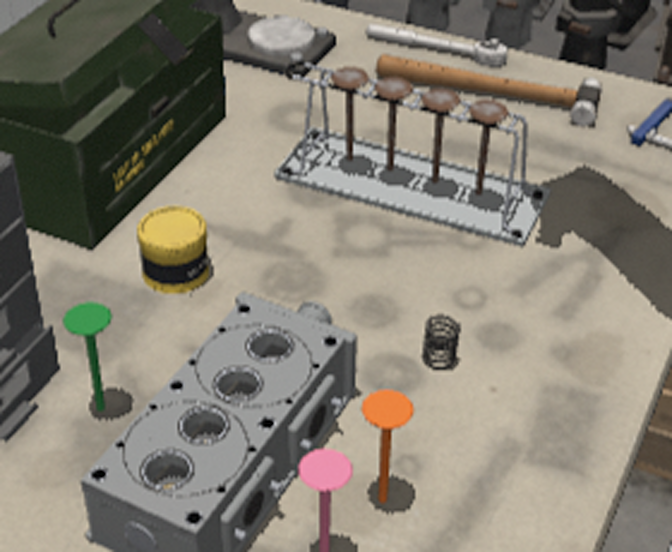

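All four valves hang upright, and the bystanders and decoys are where they started: tin at (212,223) and spring at (323,262) in the scene view, before and after. I'm handing in.

```bash
python3 -c "
from workcell import *
print(job_done(), get_obs()['clock'])"
```

```text
the job is handed in; nothing more can be done
the job is handed in; nothing more can be done
```

All four valves are out of the head and hanging in the rack in the same order: valve 1 (pipe end) in bay 1 (loop end), through to valve 4 in bay 4. I handed the job in after about 30 s of robot time.

**Last checks:**
- **Seating:** the top camera puts each disc within about 1.5 mm of its bay centre. The fitted faces are level and centred at z ≈ 0.120, against 0.121 for fully home. The scene picture shows four upright stems and an empty head, with the gripper clear.
- **Bystanders:** the tin and spring are at the same scene pixels as at the start. The green, pink and orange look-alikes still stand upright in place.

**Disagreements and failures:**
- **Bystander positions:** the network's readings moved by 8–13 mm between looks (tin x 0.668 to 0.681, spring x 0.383 to 0.391). I took this as detector noise because the pixels in the pictures did not change.
- **Gripper width:** it read 33 mm on the 40 mm discs.
- **Slip:** valve 1 slipped about 5 mm in the grip during its first, faster lift. I allowed for that when placing it and lifted the other three more gently.
- **Script error:** the wrist-camera version of the final check failed because two bays were out of view, so I repeated it with the top camera.

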